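Shut the board-test fixture and start the test

TASK

A circuit board lies ready in the test fixture, whose lid stands open on a stiff hinge. Pushing with the fingertips on the outside of the lid only, swing it down over the board without slamming it and press it fully home against the springs under the board, so that it stays shut; then press the green start button all the way in and let it go. Nothing is to be gripped or lifted: keep the fingers off the inner side of the lid, do not press the red stop button, and leave the board in its nest and all the other things on the bench where they are.

Things in the scene. Friction and masses are not known exactly. Their poses are not given: they have to be found in the camera images.
- fixture: board-test fixture fixed to the bench: grey box with aluminium deck, 280 (x) by 340 (y) mm, deck top 80 mm above the bench, buttons on a strip at its right. Origin: centre of its underside, on the bench; x points from its front (robot side) to its rear, y to its left, z up; yaw up to 0.3 rad either way. Nest and lid are centred at y = +40 mm.
- lid (a joint): angle of the lid, rad: 0 = fully home (level), 1.57 = upright, 1.8 = leaning back to its stop; starts at 1.15 to 1.7. Friction hinge (0.55 N m): the lid (0.4 kg) stays where it is left. In the last 0.07 rad four pins under it push the board and its sprung nest down by 4 mm: pressing it home takes about 4 N at the front bar (use up to 15 N); there it stops hard and stays.
- lid_hinge (a point): middle of the lid's hinge axis, on the fixture at x = +105, y = +40, z = 116 mm; the axis runs along the fixture's y. Open at angle a, the lid runs from here along (-cos a, 0, sin a) in the fixture's axes, and its outer face looks along (sin a, 0, cos a), 8 mm off the axis. Hinge barrels reach 8 mm above the axis.
- lid_front (a point): middle of the lid's blue front bar, on the outer face, 190 mm from the hinge axis, 15 mm from the free edge; moves with the lid. The lid is a flat frame 210 mm wide (blue front bar 30 mm, aluminium sides, clear window, all flush); shut, its outer face is on top, 124 mm above the bench.
- lid_inner: inner side of the lid: a clear 4 mm pressure plate over the whole inner face, 206 mm wide, with four 6 mm steel push pins 20 mm long. Origin at the hinge axis, moves with the lid. Not to be touched by the fingers.
- start (a joint): travel of the green start button: 0 = out, 0.006 m = fully in (takes 5 N; springs back)
- start_top (a point): centre of the top of the green start button, 25 mm across, the nearer of the two buttons, on the control strip at the fixture's x = -20, y = -118 mm, 100 mm above the bench; pressed straight down
- stop (a joint): travel of the red stop button: 0 = out, 0.006 m = fully in; to be left alone
- stop_top (a point): centre of the top of the red stop button, 25 mm across, 85 mm behind the green one
- board: green circuit board under test, 100 by 80 by 2 mm, loose in a black sprung nest under the lid; origin: centre of its underside
- spool_a: green-flanged solder spool standing behind the fixture's right end, 60 mm across, 48 mm high; origin: centre of its underside
- spool_b: second solder spool, yellowish, same size
- cutters: side cutters with orange handles lying to the left of the fixture, about 140 mm long; origin on the bench near the middle
- spray_can: white and red spray can, 53 mm across, 173 mm high, standing; origin: centre of its underside
- flux: amber flux bottle with black cap, 42 mm across, 85 mm high, standing; origin: centre of its underside
- screwdriver: yellow-handled screwdriver lying behind the fixture, 170 mm long
- tested: finished circuit board, 100 by 80 by 2 mm, lying in the blue tray (200 by 150 by 35 mm) at the right
Not all that is in view belongs to the job. Leave any purple or white look-alike of the board alone.

How it is judged:
By the outcome, as a careful person would: the job done as asked, in the order asked, and still so for the second after the job is handed in, with the robot touching nothing.
It also fails if it takes over 48 s, if anything falls off the work surface, if the arm or the gripper's body presses on something with over 40 N, if the wrist force passes 120 N, or if a joint passes its speed limit or range.

ROBOT

A 7-joint arm with a two-finger parallel gripper is mounted at the origin on the work surface. World frame = base frame: x ahead of the robot, y to its left, z up, the work surface at z = 0. Lengths are in m, angles in rad, forces in N, time in s.
With the tool pointing down it reaches from about 0.4 to 0.925 m from the base axis. Payload 4.1 kg.
Tool frame: the origin (TCP) lies midway between the tips of the shut fingers; the grasp point (between the pads) lies 19 mm behind it; z points along the fingers, y is the line along which they close (so a half turn about z gives the same grasp; the last joint's range is limited). The gripper opens to 85 mm and grips with 20 to 120 N. Pads are 22 mm wide; open, the fingers measure 114 mm over their backs; the gripper's body (76 mm by 85 mm) begins 54 mm behind the grasp point. The pads swing forward as they close: fully open they stand 13 mm farther back than shut.
Start: joints at [1.107, 0.398, 0.045, 1.537, -0.019, 1.207, -0.051], TCP at [0.232, -0.607, 0.231] pointing down, gripper open.
Joint ranges: [-2.82, 2.82], [-0.49, 2.23], [-1.37, 1.46], [0, 2.46], [-1.36, 4.5], [0.23, 2], [-2.94, 2.94]. Speed limits (rad/s): [2.57, 2.57, 3.14, 3.14, 3.14, 3.14, 3.14].

INTERFACE

Orientations are given as a unit quaternion [w, x, y, z].
In Python, from station import sense, get_image, hand_in, outline_of, pinpoint gives the robot as it stands.
- The arm moves only by the tool step_arm, never from a script. Its argument "targets" is a list of rows, each an object of numbers: "dx", "dy", "dz": the shift along the tool's x, y, z in mm; "twist": the turn about the tool's z in rad. A call has 1 to 20 rows; each row is the pose to reach, as a shift and turn from the pose commanded when the call began, along the tool's axes at that moment; what a row does not reach only later rows make up. A row lasts 1/8 s, in which the tool goes at most 62.5 mm and 10.7 degrees, less where a joint would pass 70% of its speed; a pose out of reach is approached as far as the arm can. A call with a gripper value outside its range is refused whole. "hand" is the finger opening in mm, from 0 to 85.4, set as the call begins (left out, the last holds). The fingers move at their own pace and stop on an object; "newtons" is the grip in N (left out, the last holds). Time passes only in rows, so rows that repeat a pose let the fingers close. It gives the time, the measured TCP pose, the force, the opening and the grip force at its end, in the units of the state.
- sense(): the state, without advancing time (a new reading comes with each control period).
- get_image(name): name is "scene" or "top" or "wrist"; returns a dict with "image" (400x640x3 uint8, red, green, blue), "fx", "fy", "cx", "cy" (pixels), "cam_to_world" (4x4, takes a point from camera to world coordinates). Camera axes: x right, y up, looking along -z (the intrinsics and any distortion apply to the point x, -y, -z); pixel columns grow to the right and rows downward; lengths in m; the calibration is good to about 2 mm. A picture is of the moment at which its call begins. There is no depth.
- hand_in(): hands the job in; it is judged then, once.
Trained networks look in a picture, given as the dict that the camera call returned (one of the last four; its "shot" number tells which), for a name from the list of things; names that differ only in an ending like _2 or _b are one class to them, and where a whole thing is asked for, a point or a joint stands for the part that bears it (a point fixed in the world has none). Each returns a list of dicts, best first, with "confidence" (0 to 1); they miss things now and then, are a little off and sometimes report something else, mostly with a low value. They report only what shows in the picture. A call takes as long as a camera call. They do not tell look-alikes from the thing itself.
- outline_of(picture, label): "mask" (400x640 bool, what is visible of it).
- pinpoint(picture, label): "location" ([x, y, z] in m, in world coordinates, good to about 4 mm: a listed point, or the origin of a listed thing).
The state is a dict: "time": time; "joints": joint angles; "qvel": joint speeds; "joint_efforts": joint torques, N m; "tcp_pos": TCP position; "tcp_rot": TCP orientation; "ft_force": force on the tool from outside, world axes, zero at the start; "wrist_torque": the same for the moment, N m; "width": finger opening in m; "finger_force": force on a finger pad.
Only numpy, scipy, OpenCV 4.12 (cv2) and the standard library are available. Lean on these libraries where they do the work, as an engineer would, in place of code of your own. Each camera call takes 0.05 s, during which the arm holds its last target. There are 200 camera calls.

## Working session

There is one attempt and no reset: what is moved stays moved. The work goes in short steps, Python scripts to look and compute and a tool call to move; the robot and the scene stay as the last step left them, time stands still between calls to the robot, and variables do not carry over. Pictures are saved under pics/ and viewed, at most 10 in all, crops included, and the job is handed in when it is done.

Besides the shell and the picture viewer there is one more tool, called as a command line: name --argument value ..., lists and objects as JSON in quotes. step_arm: Moves the arm, as the interface text tells. Its arguments: {"type":"object","properties":{"targets":{"type":"array","items":{"type":"object","properties":{"dx":{"type":"number"},"dy":{"type":"number"},"dz":{"type":"number"},"twist":{"type":"number"}}}},"hand":{"type":"number"},"newtons":{"type":"number"}},"required":["targets"]}

```bash
mkdir -p pics; python3 - <<'E'
from station import *
import cv2,numpy as np
s=sense();print(s['time'],s['tcp_pos'],s['tcp_rot'],s['width'],s['ft_force'])
ims=[]
for n in ['scene','top']:
    p=get_image(n);ims.append(p['image'])
    for l in ['fixture','lid_hinge','lid_front','start_top','stop_top','board','spool_a','spray_can','flux']:
        r=pinpoint(p,l)
        print(n,l,[(np.round(q['location'],3).tolist(),round(q['confidence'],2)) for q in r[:2]])
for n,i in zip(['scene','top'],ims): cv2.imwrite(f'pics/{n}0.png',i[:,:,::-1])
E
```

```text
0.0 [ 0.23171297 -0.60661101  0.23024875] [-9.73101382e-04  9.83398185e-01  1.81458020e-01 -2.22507739e-04] 0.08540493257951683 [-0.57130091 -0.4313326  -0.0470236 ]
scene fixture [([0.469, 0.014, -0.003], 0.94)]
scene lid_hinge [([0.566, 0.076, 0.117], 0.62)]
scene lid_front [([0.545, 0.074, 0.304], 0.87), ([0.47, 0.015, -0.002], 0.52)]
scene start_top [([0.479, -0.103, 0.097], 0.47)]
scene stop_top [([0.562, -0.087, 0.105], 0.38)]
scene board [([0.771, 0.112, 0.0], 0.77), ([0.467, 0.056, 0.093], 0.65)]
scene spool_a [([0.67, -0.04, 0.004], 0.87), ([0.492, -0.394, -0.003], 0.55)]
scene spray_can []
scene flux [([0.489, 0.519, -0.0], 0.55)]
top fixture [([0.474, 0.019, 0.002], 0.61), ([0.56, -0.087, 0.096], 0.54)]
top lid_hinge [([0.564, 0.076, 0.115], 0.63), ([0.506, -0.593, 0.006], 0.58)]
top lid_front [([0.538, 0.073, 0.302], 0.97)]
top start_top [([0.564, 0.077, 0.116], 0.54), ([0.475, -0.107, 0.103], 0.46)]
top stop_top [([0.67, -0.046, -0.001], 0.62), ([0.557, -0.086, 0.094], 0.5)]
top board [([0.466, 0.059, 0.09], 0.98), ([0.493, 0.342, -0.0], 0.96)]
top spool_a [([0.493, -0.392, -0.003], 0.6), ([0.665, -0.046, -0.0], 0.5)]
top spray_can [([0.621, 0.46, 0.002], 0.81)]
top flux [([0.49, 0.52, 0.003], 0.44)]
```

View pics/scene0.png

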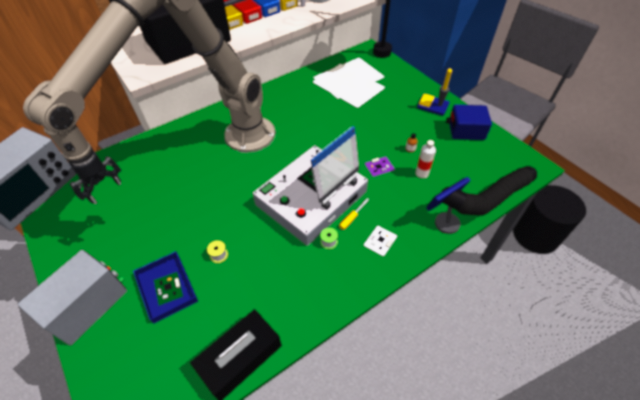

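View pics/top0.png

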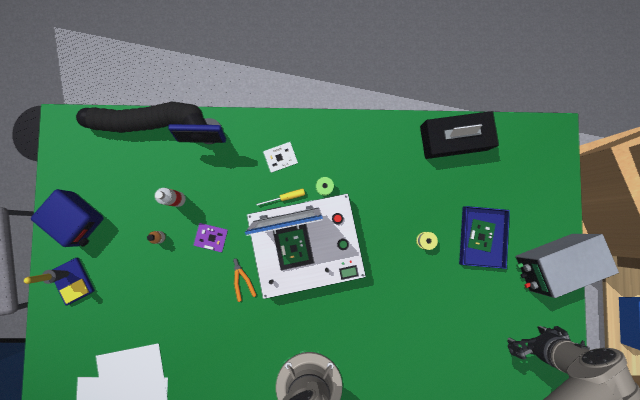

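The scene and top views show the lid open at about 1.4 rad, with the top view's blue bar at px (285,225). The hinge is on the far side, green button at (342,244), red at (338,218), and nothing tall stands right behind the lid. Estimated yaw is about 0.21. Next I shut the fingers, rise and go above the space behind the lid.

step_arm --targets '[{"dz":-60},{"dz":-120},{"dz":-180},{"dx":37,"dy":-32,"dz":-190,"twist":0.02},{"dx":74,"dy":-64,"dz":-190,"twist":0.04},{"dx":111,"dy":-96,"dz":-190,"twist":0.06},{"dx":148,"dy":-128,"dz":-190,"twist":0.08},{"dx":185,"dy":-160,"dz":-190,"twist":0.1},{"dx":222,"dy":-192,"dz":-190,"twist":0.12},{"dx":260,"dy":-224,"dz":-190,"twist":0.14},{"dx":297,"dy":-256,"dz":-190,"twist":0.155},{"dx":334,"dy":-288,"dz":-190,"twist":0.155},{"dx":371,"dy":-320,"dz":-190,"twist":0.155},{"dx":408,"dy":-352,"dz":-190,"twist":0.155},{"dx":445,"dy":-384,"dz":-190,"twist":0.155},{"dx":482,"dy":-416,"dz":-190,"twist":0.155},{"dx":520,"dy":-449,"dz":-190,"twist":0.155},{"dx":557,"dy":-481,"dz":-190,"twist":0.155},{"dx":594,"dy":-513,"dz":-190,"twist":0.155},{"dx":594,"dy":-513,"dz":-190,"twist":0.155}]' --hand 0

```text
validation failed for argument at $.ta...
```

step_arm --targets '[{"dx":0,"dy":0,"dz":-60,"twist":0},{"dx":0,"dy":0,"dz":-120,"twist":0},{"dx":0,"dy":0,"dz":-180,"twist":0},{"dx":37,"dy":-32,"dz":-190,"twist":0.02},{"dx":74,"dy":-64,"dz":-190,"twist":0.04},{"dx":111,"dy":-96,"dz":-190,"twist":0.06},{"dx":148,"dy":-128,"dz":-190,"twist":0.08},{"dx":185,"dy":-160,"dz":-190,"twist":0.1},{"dx":222,"dy":-192,"dz":-190,"twist":0.12},{"dx":260,"dy":-224,"dz":-190,"twist":0.14},{"dx":297,"dy":-256,"dz":-190,"twist":0.155},{"dx":334,"dy":-288,"dz":-190,"twist":0.155},{"dx":371,"dy":-320,"dz":-190,"twist":0.155},{"dx":408,"dy":-352,"dz":-190,"twist":0.155},{"dx":445,"dy":-384,"dz":-190,"twist":0.155},{"dx":482,"dy":-416,"dz":-190,"twist":0.155},{"dx":520,"dy":-449,"dz":-190,"twist":0.155},{"dx":557,"dy":-481,"dz":-190,"twist":0.155},{"dx":594,"dy":-513,"dz":-190,"twist":0.155},{"dx":594,"dy":-513,"dz":-190,"twist":0.155}]' --hand 0

```text
time: 3.5
tcp_pos: [0.6039, 0.089, 0.4203]
tcp_rot: [-0.002, 0.994, 0.109, -0.001]
ft_force: [-0.6, -0.2, 0.9]
width: 0.0001
finger_force: 0.0
```

```bash
python3 - <<'E'
from station import *
import cv2,numpy as np
P={}
for n in ['wrist','top']:
    p=get_image(n)
    cv2.imwrite(f'pics/{n}1.png',p['image'][:,:,::-1])
    for l in ['lid_hinge','lid_front','start_top','stop_top']:
        r=pinpoint(p,l)
        print(n,l,[(np.round(q['location'],4).tolist(),round(q['confidence'],2)) for q in r[:2]])
print(sense()['time'])
E
```

```text
wrist lid_hinge [([0.5646, 0.0757, 0.1185], 0.79)]
wrist lid_front []
wrist start_top []
wrist stop_top [([0.5593, -0.0812, 0.101], 0.76)]
top lid_hinge [([0.5627, 0.079, 0.116], 0.61)]
top lid_front [([0.5387, 0.0722, 0.3043], 0.62)]
top start_top [([0.4751, -0.0994, 0.1024], 0.43), ([0.3736, 0.2473, 0.0036], 0.17)]
top stop_top [([0.5583, -0.0889, 0.094], 0.59)]
4.0
```

View pics/wrist1.png

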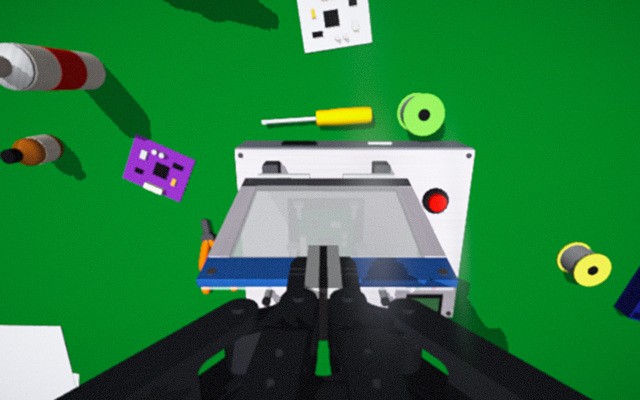

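The wrist view shows the lid square with the tool, its blue bar at rows 258–285 and the shut fingers centred on it near column 323. The fingers are about 55 mm behind the outer face. I'll descend and move close.

step_arm --targets '[{"dx":0,"dy":0,"dz":40,"twist":0},{"dx":0,"dy":0,"dz":80,"twist":0},{"dx":0,"dy":0,"dz":122,"twist":0},{"dx":-15,"dy":2,"dz":122,"twist":0},{"dx":-30,"dy":4,"dz":122,"twist":0},{"dx":-40,"dy":4,"dz":122,"twist":0},{"dx":-40,"dy":4,"dz":122,"twist":0}]'

```text
time: 4.88
tcp_pos: [0.5655, 0.0716, 0.3012]
tcp_rot: [0.0, 0.995, 0.105, 0.002]
ft_force: [0.6, 0.6, 0.1]
width: 0.0002
finger_force: 0.0
```

```bash
python3 - <<'E'
from station import *
import numpy as np,cv2
s=sense();p=s['tcp_pos'];w,x,y,z=s['tcp_rot'];yaw=2*np.arctan2(y,x)
u=np.array([np.cos(yaw),np.sin(yaw)]);H=np.array([.564,.0765])
s0=(p[:2]-H)@u*1e3;z0=p[2]*1e3
print(s['time'],p,yaw,s0,s['ft_force'])
im=get_image('scene')['image'];cv2.imwrite('pics/s2.png',cv2.resize(im[100:260,230:420],None,fx=4,fy=4 if 0 else 3.7)[:,:,::-1])
for i,a in enumerate(np.linspace(1.40,0,36)):
    r=185+14*(1.4-a)/1.4
    S=-r*np.cos(a)+8*np.sin(a)+11;Z=117+r*np.sin(a)+8*np.cos(a)
    print(round(a,2),round(S-s0),round(z0-Z))
E
```

```text
4.875 [0.56547485 0.07160997 0.30121314] 0.2095139514138088 0.42554408212787753 [0.63322264 0.56578364 0.08970108]
1.4 -13 1
1.36 -20 1
1.32 -28 2
1.28 -35 4
1.24 -42 5
1.2 -50 7
1.16 -57 9
1.12 -64 12
1.08 -71 14
1.04 -78 18
1.0 -85 21
0.96 -91 24
0.92 -98 28
0.88 -104 33
0.84 -111 37
0.8 -117 42
0.76 -123 47
0.72 -128 52
0.68 -134 57
0.64 -139 63
0.6 -144 69
0.56 -149 75
0.52 -154 81
0.48 -158 87
0.44 -162 94
0.4 -166 101
0.36 -169 108
0.32 -173 115
0.28 -176 122
0.24 -178 130
0.2 -181 137
0.16 -183 145
0.12 -185 153
0.08 -186 160
0.04 -188 168
0.0 -188 176
```

View pics/s2.png

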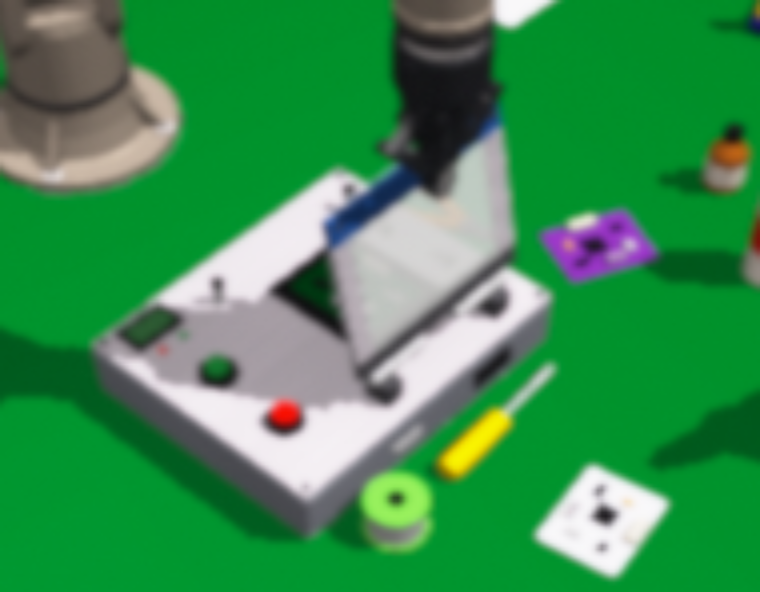

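The crop shows the fingers behind the lid's outer face, just below the blue bar's edge (about px 435,190) and clear of it. I'll start the swing with a short push.

step_arm --targets '[{"dx":-7,"dy":0,"dz":0,"twist":0},{"dx":-13,"dy":0,"dz":1,"twist":0},{"dx":-20,"dy":0,"dz":1,"twist":0},{"dx":-28,"dy":0,"dz":2,"twist":0},{"dx":-35,"dy":0,"dz":4,"twist":0},{"dx":-42,"dy":0,"dz":5,"twist":0},{"dx":-50,"dy":0,"dz":7,"twist":0}]'

```text
time: 5.8
tcp_pos: [0.5162, 0.0612, 0.2922]
tcp_rot: [0.0, 0.995, 0.105, 0.0]
ft_force: [2.3, 0.3, -1.6]
width: -0.0
finger_force: 1.1
```

step_arm --targets '[{"dx":-7,"dy":0,"dz":2,"twist":0},{"dx":-14,"dy":0,"dz":5,"twist":0},{"dx":-21,"dy":0,"dz":7,"twist":0},{"dx":-28,"dy":0,"dz":11,"twist":0},{"dx":-35,"dy":0,"dz":14,"twist":0},{"dx":-41,"dy":0,"dz":17,"twist":0},{"dx":-48,"dy":0,"dz":21,"twist":0},{"dx":-54,"dy":0,"dz":26,"twist":0},{"dx":-61,"dy":0,"dz":30,"twist":0},{"dx":-67,"dy":0,"dz":35,"twist":0},{"dx":-73,"dy":0,"dz":40,"twist":0},{"dx":-78,"dy":0,"dz":45,"twist":0},{"dx":-84,"dy":0,"dz":50,"twist":0},{"dx":-89,"dy":0,"dz":56,"twist":0},{"dx":-94,"dy":0,"dz":62,"twist":0},{"dx":-99,"dy":0,"dz":68,"twist":0}]'

```text
time: 7.8
tcp_pos: [0.4194, 0.0406, 0.2238]
tcp_rot: [0.0, 0.994, 0.105, -0.0]
ft_force: [1.0, 0.7, 0.4]
width: -0.0
finger_force: 0.5
```

```bash
python3 - <<'E'
from station import *
import numpy as np,cv2
s=sense();p=s['tcp_pos'];w,x,y,z=s['tcp_rot'];yaw=2*np.arctan2(y,x)
u=np.array([np.cos(yaw),np.sin(yaw)]);d=p[:2]-np.array([.564,.0765])
print(s['time'],p,yaw,d@u,d@[-u[1],u[0]],s['ft_force'])
pic=get_image('scene')
print([(q['location'],q['confidence']) for q in pinpoint(pic,'lid_front')[:1]])
cv2.imwrite('pics/s3.png',cv2.resize(pic['image'][100:260,230:420],None,fx=4,fy=3.7)[:,:,::-1])
E
```

```text
7.8 [0.41943604 0.04058621 0.2238447 ] 0.20987531040371302 -0.14887398037709101 -0.005007572202475401 [0.95360213 0.68224473 0.40145881]
[([0.414, 0.0455, 0.2223], 0.74)]
```

View pics/s3.png

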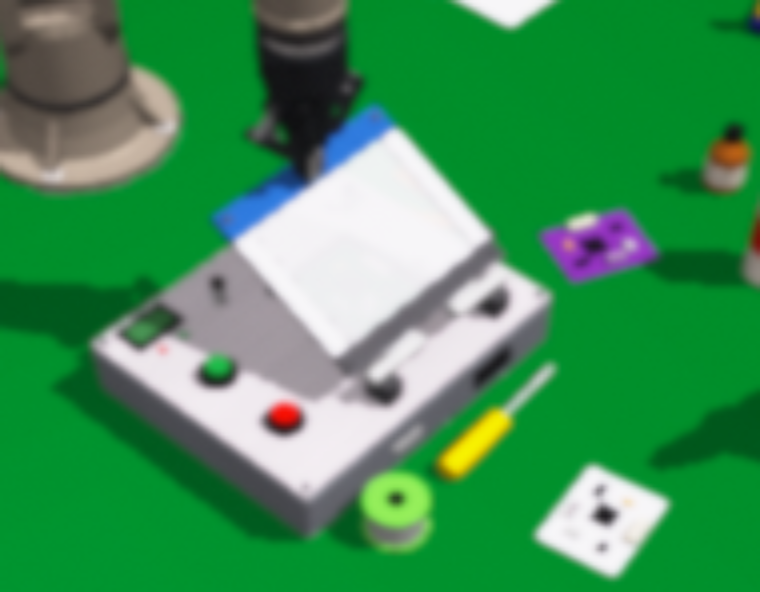

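The crop shows the lid following at about 0.6 rad, with the fingertips on the blue bar (px 310,175) on the outside. I'll continue to just before the springs.

step_arm --targets '[{"dx":-5,"dy":0,"dz":6,"twist":0},{"dx":-9,"dy":0,"dz":12,"twist":0},{"dx":-13,"dy":0,"dz":19,"twist":0},{"dx":-17,"dy":0,"dz":26,"twist":0},{"dx":-20,"dy":0,"dz":33,"twist":0},{"dx":-24,"dy":0,"dz":40,"twist":0},{"dx":-26,"dy":0,"dz":47,"twist":0},{"dx":-28,"dy":0,"dz":54,"twist":0},{"dx":-31,"dy":0,"dz":61,"twist":0},{"dx":-33,"dy":0,"dz":67,"twist":0},{"dx":-34,"dy":0,"dz":72,"twist":0},{"dx":-35,"dy":0,"dz":77,"twist":0},{"dx":-36,"dy":0,"dz":82,"twist":0},{"dx":-36,"dy":0,"dz":85,"twist":0}]'

```text
time: 9.65
tcp_pos: [0.3842, 0.0331, 0.1389]
tcp_rot: [0.0, 0.994, 0.105, -0.0]
ft_force: [-0.5, -0.3, 0.9]
width: -0.0002
finger_force: 0.3
```

step_arm --targets '[{"dx":0,"dy":0,"dz":2,"twist":0},{"dx":0,"dy":0,"dz":4,"twist":0},{"dx":0,"dy":0,"dz":6,"twist":0},{"dx":0,"dy":0,"dz":8,"twist":0},{"dx":0,"dy":0,"dz":10,"twist":0},{"dx":0,"dy":0,"dz":12,"twist":0},{"dx":0,"dy":0,"dz":13,"twist":0},{"dx":0,"dy":0,"dz":14,"twist":0},{"dx":0,"dy":0,"dz":14,"twist":0}]'

```text
time: 10.78
tcp_pos: [0.3849, 0.0333, 0.1252]
tcp_rot: [-0.0, 0.994, 0.105, 0.0]
ft_force: [-0.2, -0.1, -0.3]
width: 0.0001
finger_force: 0.0
```

step_arm --targets '[{"dx":0,"dy":0,"dz":1,"twist":0},{"dx":0,"dy":0,"dz":1,"twist":0},{"dx":0,"dy":0,"dz":2,"twist":0},{"dx":0,"dy":0,"dz":2,"twist":0}]'

```text
time: 11.28
tcp_pos: [0.3851, 0.0333, 0.124]
tcp_rot: [0.0, 0.995, 0.105, 0.0]
ft_force: [-2.0, -0.5, 7.7]
width: -0.0001
finger_force: 4.0
```

step_arm --targets '[{"dx":0,"dy":0,"dz":0.5,"twist":0},{"dx":0,"dy":0,"dz":0.8,"twist":0},{"dx":0,"dy":0,"dz":0.8,"twist":0},{"dx":0,"dy":0,"dz":0.8,"twist":0}]'

```text
time: 11.78
tcp_pos: [0.3851, 0.0333, 0.1239]
tcp_rot: [0.0, 0.995, 0.105, 0.0]
ft_force: [-4.4, 0.9, 15.7]
width: 0.0004
finger_force: 7.8
```

Home against the hard stop (0.1239 m, 15.7 N). I'll lift straight up, move over the green button and check.

step_arm --targets '[{"dx":0,"dy":0,"dz":-10,"twist":0},{"dx":0,"dy":0,"dz":-40,"twist":0},{"dx":0,"dy":0,"dz":-80,"twist":0},{"dx":20,"dy":51,"dz":-80,"twist":0},{"dx":40,"dy":102,"dz":-80,"twist":0},{"dx":60,"dy":153,"dz":-80,"twist":0},{"dx":60,"dy":153,"dz":-80,"twist":0},{"dx":60,"dy":153,"dz":-80,"twist":0}]'

```text
time: 12.78
tcp_pos: [0.4747, -0.1033, 0.2021]
tcp_rot: [-0.0, 0.994, 0.105, -0.0]
ft_force: [-0.0, -0.3, -0.5]
width: 0.0001
finger_force: 0.0
```

```bash
python3 - <<'E'
from station import *
import numpy as np,cv2
s=sense();print(s['time'],s['tcp_pos'])
for n in ['scene','wrist','top']:
    pic=get_image(n)
    for l in ['lid_front','start_top','stop_top']:
        print(n,l,[(np.round(q['location'],4),round(q['confidence'],2)) for q in pinpoint(pic,l)[:2]])
    if n=='scene': a=cv2.resize(pic['image'][130:250,240:390],(480,384))
    if n=='wrist': b=cv2.resize(pic['image'],(300,384)) if 0 else cv2.resize(pic['image'][:,160:480],(307,384))
cv2.imwrite('pics/s4.png',np.hstack([a,b])[:,:,::-1])
E
```

```text
12.775 [ 0.47468052 -0.10332212  0.2021321 ]
scene lid_front [(array([0.3808, 0.0373, 0.1232]), 0.78)]
scene start_top [(array([ 0.4686,  0.0144, -0.0014]), 0.64)]
scene stop_top [(array([ 0.5599, -0.088 ,  0.1058]), 0.48)]
wrist lid_front [(array([0.3755, 0.0385, 0.1234]), 0.84)]
wrist start_top [(array([ 0.4763, -0.1028,  0.0999]), 0.66)]
wrist stop_top [(array([ 0.5583, -0.0849,  0.1002]), 0.66)]
top lid_front [(array([0.3775, 0.037 , 0.1235]), 0.87)]
top start_top []
top stop_top [(array([ 0.5627, -0.0831,  0.0961]), 0.61)]
```

View pics/s4.png

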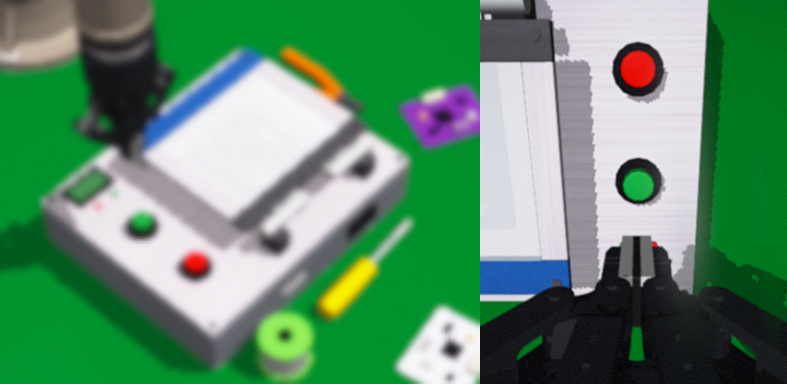

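The lid is shut (front bar at 0.1234 m). The wrist view shows the fingers in line with the green button (px 638,185), and the networks put it within 2 mm of the TCP. I'll press it.

step_arm --targets '[{"dx":1,"dy":0,"dz":40,"twist":0},{"dx":1,"dy":0,"dz":75,"twist":0},{"dx":1,"dy":0,"dz":93,"twist":0},{"dx":1,"dy":0,"dz":99,"twist":0},{"dx":1,"dy":0,"dz":102,"twist":0},{"dx":1,"dy":0,"dz":105,"twist":0},{"dx":1,"dy":0,"dz":107,"twist":0},{"dx":1,"dy":0,"dz":108,"twist":0},{"dx":1,"dy":0,"dz":108,"twist":0}]'

```text
time: 14.5
tcp_pos: [0.4767, -0.1039, 0.095]
tcp_rot: [0.0, 0.994, 0.105, 0.001]
ft_force: [-0.3, -0.7, 5.3]
width: 0.0003
finger_force: 2.1
```

step_arm --targets '[{"dx":0,"dy":0,"dz":1,"twist":0},{"dx":0,"dy":0,"dz":2,"twist":0},{"dx":0,"dy":0,"dz":2.5,"twist":0},{"dx":0,"dy":0,"dz":2.5,"twist":0},{"dx":0,"dy":0,"dz":2.5,"twist":0}]'

```text
time: 15.12
tcp_pos: [0.4768, -0.1039, 0.0939]
tcp_rot: [0.001, 0.995, 0.105, 0.001]
ft_force: [-4.6, -0.0, 16.6]
width: 0.0002
finger_force: 8.5
```

Fully in against its stop (16.6 N at 0.0939 m). I'll release it and back off.

step_arm --targets '[{"dx":0,"dy":0,"dz":-10,"twist":0},{"dx":0,"dy":0,"dz":-50,"twist":0},{"dx":0,"dy":0,"dz":-100,"twist":0},{"dx":0,"dy":0,"dz":-150,"twist":0},{"dx":0,"dy":40,"dz":-170,"twist":0},{"dx":0,"dy":90,"dz":-170,"twist":0},{"dx":0,"dy":90,"dz":-170,"twist":0},{"dx":0,"dy":90,"dz":-170,"twist":0}]'

```text
time: 16.12
tcp_pos: [0.4943, -0.191, 0.2611]
tcp_rot: [-0.001, 0.994, 0.105, -0.001]
ft_force: [-0.4, 0.1, 0.9]
width: -0.0001
finger_force: 0.0
```

```bash
python3 - <<'E'
from station import *
import numpy as np,cv2
s=sense();print(s['time'],s['tcp_pos'],s['ft_force'])
pic=get_image('top')
for l in ['lid_front','start_top','board']:
    print(l,[(np.round(q['location'],4),round(q['confidence'],2)) for q in pinpoint(pic,l)[:2]])
cv2.imwrite('pics/s5.png',cv2.resize(pic['image'][130:330,140:440],(780,520))[:,:,::-1])
E
```

```text
16.125 [ 0.49425103 -0.19099829  0.26106837] [-0.36946937  0.10457474  0.85615465]
lid_front [(array([0.3774, 0.0362, 0.121 ]), 0.75)]
start_top [(array([ 0.5031, -0.5897,  0.004 ]), 0.6), (array([ 0.4779, -0.1023,  0.1052]), 0.39)]
board [(array([ 0.772 ,  0.1106, -0.0014]), 0.96), (array([4.866e-01, 3.431e-01, 3.000e-04]), 0.84)]
```

View pics/s5.png

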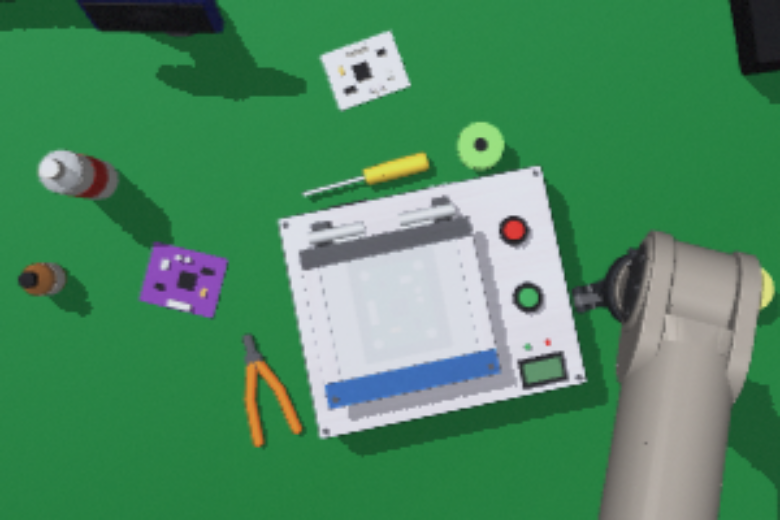

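The top view shows the lid shut (blue bar at px 413,378), the green button out again at (528,297), everything else in place and the arm clear.

```bash
python3 -c "
from station import *
print(hand_in())"
```

```text
the job is handed in; nothing more can be done
None
```

The lid was swung down and pressed home (15.7 N at its stop) and stayed shut, the green start button was pressed fully in and let go, and the job was handed in at about 16 s with the other things in view unmoved.

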